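# Lock the filter hatch of a block heater with the slot key

## Task

The filter hatch on the block heater stands ajar on its springy seal: take the slot key from the tool stand, set its blade in the slot of the hatch's cam lock, press the hatch down and turn the lock about a quarter turn clockwise until you feel it seat against its stop, without forcing it, so that the hatch stays shut. Then put the key back upright in its slot in the stand, down to its collar. Touch the heater with nothing but the key, and leave everything else where it stands.

Things in the scene. Friction and masses are not known exactly. Their poses are not given: they have to be found in the camera images.
- heater: Block heater, fixed: white housing 300 (x) x 230 mm, deck 100 mm high, control panel at its front (-x). Origin: centre of the underside; z up. At +y the deck has a grey filter hatch, 110 (x) x 88 mm, hinged at its rear edge; its lock, when flush, has its axis at (-33, 50) mm and its top at z = 100. A metal tube block stands 50 mm above the deck, its edge 74 mm to -y of the lock's axis.
- cam_slot (a point): Centre of the top of the cam lock's steel head (24 mm diameter, level with the hatch top). The slot runs along this frame's x through that centre: 19 mm long, 4.5 mm wide, 6 mm deep, ends closed; parallel to the hatch's front edge at cam 0. z up. Moves with the lock. Turning takes under 0.06 N m short of the stop; over about 0.2 N m there, or a load of the key on the heater over 60 N, damages it.
- cam (a joint): Turn of the lock, rad, growing clockwise seen from above; 0 to 0.15 at the start. Turns lightly to 0.25 to 0.9, where its tongue, under the hatch, meets the ridge of the strike: it passes under only with the hatch pressed 2 mm below flush. Past it the tongue seats in a dip 0.09 rad wide, ending at a solid stop, which lies anywhere from 1.05 to 1.6 (adjustable strike) and is found by feel.
- hatch (a joint): Opening of the hatch, rad: 0 is flush, about 0.055 at the start (lock 5 mm above flush), held up by its springy seal. Pressing at the lock takes 6 N to bring it flush and about 10 N to its solid stop at -0.03, 2.6 mm below flush, where the tongue passes freely. Seated and released it rests at about 0.01; left on the ridge, not seated, at about -0.011; unlocked at 0.055.
- key: Stubby slot key, about 0.09 kg, standing blade down in the tool stand. Origin: centre of the blade's lower end; z up the key. Steel blade 14 mm wide (x), 2.5 mm thick (y), z 0 to 22 mm; steel collar 24 mm diameter, z 22 to 28; black handle 30 mm (x) by 14 mm (y), z 28 to 70, to be gripped across its 14 mm.
- stand: Grey tool stand, a fixed block 130 (x) x 64 x 35 mm; origin: centre of the underside. The key stands centred in its slot near the -x end, collar on the top, the key's origin 13 mm above the bench, blade along x. A marker and a rod stand in it, 110 to 115 mm high, at x = +48 mm.
- key_slot (a point): Centre of the mouth of the key's slot in the top of the stand, 35 mm above the bench; frame as the stand's. The slot is 18 mm (x) by 6.5 mm (y), 26 mm deep.
- jar: Loose bystander: clear specimen jar, 60 mm diameter, 70 mm high; origin: centre of the underside.
- reagent: Loose bystander: amber reagent bottle, 44 mm diameter, 85 mm high; origin: centre of the underside.
- roll: Loose bystander: roll of paper labels lying flat, 60 mm diameter, 19 mm high; origin: centre of the underside.
Not all that is in view belongs to the job. Of the things like the stand, leave any that is green, pink or purple; of the rest the larger one is meant.

How it is judged:
By the outcome, as a careful person would: the job done as asked, in the order asked, and still so for the second after the job is handed in, with the robot touching nothing.
It also fails if it takes over 72 s, if anything falls off the work surface, if the arm or the gripper's body presses on something with over 40 N, if the wrist force passes 120 N, or if a joint passes its speed limit or range.

## Robot

A 7-joint arm with a two-finger parallel gripper is mounted at the origin on the work surface. World frame = base frame: x ahead of the robot, y to its left, z up, the work surface at z = 0. Lengths are in m, angles in degrees, forces in N, time in s.
With the tool pointing down it reaches from about 0.35 to 0.9 m from the base axis. Payload 19.9 kg.
Tool frame: the origin (TCP) lies on the centre line of the jaws, within the pads' length; the fingertips stand 8 mm ahead of it and the grasp point (between the pads) lies 11 mm behind it; z points along the fingers, y is the line along which they close (so a half turn about z gives the same grasp; the last joint's range is limited). The gripper opens to 94 mm and grips with 3 to 60 N. Pads are 16 mm wide; open, the fingers measure 119 mm over their backs; the gripper's body (75 mm by 177 mm) begins 78 mm behind the grasp point.
Start: joints at [68.039, 23.915, -0.59, 92.452, 0.269, 63.638, -3.037], TCP at [0.209, -0.589, 0.213] pointing down, gripper open.
Joint ranges: [-161.28, 161.28], [-22.2, 115.67], [-73.04, 71.86], [3.21, 147.25], [-68.34, 248.33], [10.77, 114.83], [-161.83, 161.83]. Speed limits (degrees/s): [108.29, 108.29, 136.94, 136.94, 172.46, 172.46, 172.46].

## Interface

Orientations are given as a 3x3 rotation matrix whose columns are the frame's x, y, z axes.
In Python, from cell import sense, get_image, calibration, sign_off gives the robot as it stands. The module is installed in compiled form; this text tells all that it offers.
- The arm moves only by the shell command python3 -m handwheel 'ROWS' [OPENING] [FORCE]. ROWS is JSON, a list of rows, each an object with "xyz": the shift along the tool's x, y, z in units of 60 mm (1.0 is 60 mm), a list of three; "delta_rot": the turn, a rotation vector about the tool's x, y, z in units of 360 degrees (1.0 is 360 degrees), a list of three. In form: [{"xyz": [dx, dy, dz], "delta_rot": [wx, wy, wz]}, ...]. A call has 1 to 20 rows; each row shifts and turns the commanded pose from where the row before left it, along the tool's axes as they then stand; what a row does not reach is not made up. A row lasts 1/8 s, in which the tool goes at most 62.5 mm and 10.7 degrees, less where a joint would pass 70% of its speed; a pose out of reach is approached as far as the arm can. A call with a number of a shift or a turn outside -1 to 1 is refused whole. A call with a gripper value outside its range is refused whole. OPENING is the gripper command: -1 is shut, 1 is fully open, values between are in proportion, set as the call begins (- or left out, the last holds). The fingers move at their own pace and stop on an object; FORCE is the grip in N (left out, the last holds). Time passes only in rows, so rows that do not move let the fingers close. It gives the time, the measured TCP pose, the force, the opening and the grip force at its end, in the units of the state.
- sense(): the state, without advancing time (a new reading comes with each control period).
- get_image(name): name is "scene" or "top" or "wrist"; returns the picture (384x512x3 uint8, red, green, blue); there is no depth.
- calibration(name): a dict with "intrinsics" (3x3 intrinsics, pixels), "T" (4x4, takes a point from camera to world coordinates); the wrist camera has in their place "mount" (4x4, takes a point from camera to tool coordinates, whose origin is the TCP and whose axes are the flange's). Camera axes: x right, y down, z forward; pixel columns grow to the right and rows downward; lengths in m; the calibration is good to about 2 mm. The wrist camera is an equidistant fisheye: a pixel r from the principal point sees the ray r / f radians off the axis. A picture is of the moment at which its call begins: read the wrist's pose just before it. calibration takes no time and is no camera call.
- sign_off(): hands the job in; it is judged then, once.
The state is a dict: "t": time; "q": joint angles; "qd": joint speeds; "joint_torque": joint torques, N m; "tcp_pos": TCP position; "tool_rot": TCP orientation; "contact_force": force on the tool from outside, world axes, zero at the start; "moment": the same for the moment, N m; "grip_width": finger opening in m; "finger_force": force on a finger pad.
Only numpy, scipy, OpenCV 4.12 (cv2) and the standard library are available. Lean on these libraries where they do the work, as an engineer would, in place of code of your own. Each camera call takes 0.05 s, during which the arm holds its last target. There are 200 camera calls.

## Working session

There is one attempt and no reset: what is moved stays moved. The work goes in short steps, Python scripts to look and compute and a shell command to move; the robot and the scene stay as the last step left them, time stands still between calls to the robot, and variables do not carry over. Pictures are saved under pics/ and viewed, at most 11 in all, crops included, and the job is handed in when it is done.

```bash
mkdir -p pics; python3 - <<'E'
from cell import *
import cv2,numpy as np
s=sense();print({k:np.round(v,3).tolist() for k,v in s.items()})
for n in("scene","top","wrist"):
    cv2.imwrite(f"pics/{n}0.png",get_image(n)[:,:,::-1]);print(n,{k:np.round(v,4).tolist() for k,v in calibration(n).items()})
a=cv2.imread("pics/scene0.png");b=cv2.imread("pics/top0.png")
cv2.imwrite("pics/t1.png",cv2.resize(b,(800,600)));cv2.imwrite("pics/s1.png",cv2.resize(a,(800,600)))
E
```

```text
{'t': 0.0, 'q': [68.04, 23.949, -0.59, 92.486, 0.268, 63.639, -3.035], 'qd': [0.03, 0.031, -0.044, -0.045, -0.071, -0.016, -0.024], 'joint_torque': [0.002, -85.126, 0.64, -42.598, -0.049, 0.019, 0.0], 'tcp_pos': [0.209, -0.588, 0.213], 'tool_rot': [[0.942, 0.335, -0.0], [0.335, -0.942, 0.001], [-0.0, -0.001, -1.0]], 'contact_force': [0.304, 0.667, -0.274], 'moment': [-0.005, -0.016, -0.004], 'finger_force': 0.0, 'grip_width': 0.094}
scene {'intrinsics': [[432.4872, 0.0, 256.611], [0.0, 432.4872, 194.4887], [0.0, 0.0, 1.0]], 'T': [[-0.8276, 0.4088, -0.3846, 1.0675], [0.5612, 0.5975, -0.5727, 0.5442], [-0.0043, -0.6898, -0.7239, 0.9225], [0.0, 0.0, 0.0, 1.0]]}
top {'intrinsics': [[412.4991, 0.0, 262.2783], [0.0, 412.4991, 188.709], [0.0, 0.0, 1.0]], 'T': [[-0.0123, -0.9851, 0.1717, 0.4515], [-0.9999, 0.0132, 0.0041, -0.1046], [-0.0063, -0.1716, -0.9851, 1.1699], [0.0, 0.0, 0.0, 1.0]]}
wrist {'intrinsics': [[297.3186, 0.0, 257.9761], [0.0, 297.3186, 187.8115], [0.0, 0.0, 1.0]], 'mount': [[0.0003, -0.9713, -0.2378, 0.0696], [1.0, 0.0001, 0.001, -0.0], [-0.0009, -0.2378, 0.9713, -0.1713], [0.0, 0.0, 0.0, 1.0]]}
```

View pics/t1.png

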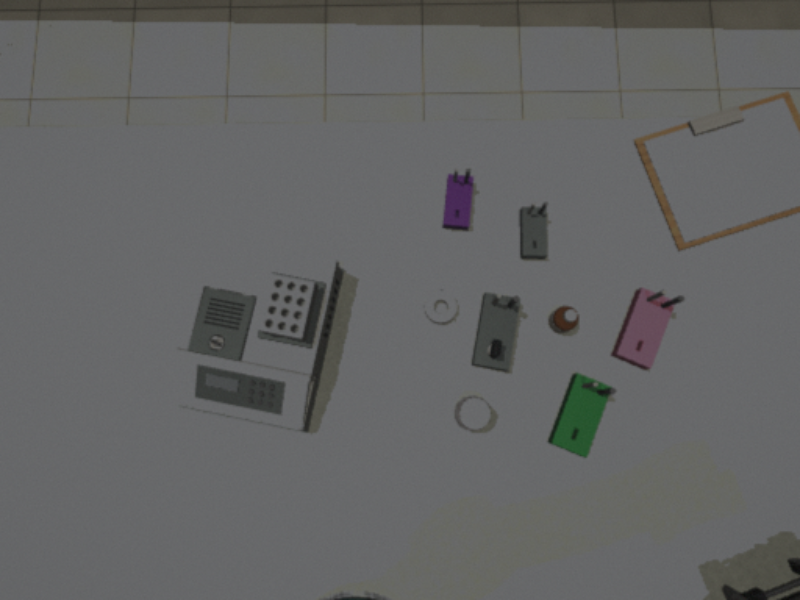

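View pics/s1.png

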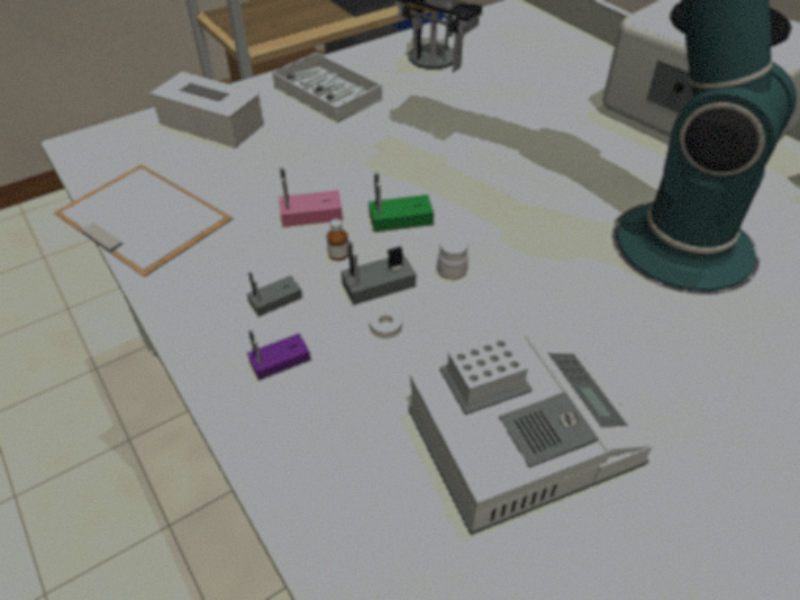

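The top view (800 px) shows the grey stand at (497,332) with the key at (496,349), the cam lock at (217,342), the jar at (475,413), the bottle at (565,319) and the roll at (441,307). Next I'll enlarge the stand and lock for measuring.

```bash
cat > h.py <<'E'
from cell import *
import cv2,numpy as np
def ray(n,u,v,s=None):
    c=calibration(n);K=c["intrinsics"];K=np.array(K)
    x=(u-K[0,2])/K[0,0];y=(v-K[1,2])/K[1,1]
    if n=="wrist":
        r=np.hypot(x,y);d=np.array([x/r*np.sin(r),y/r*np.sin(r),np.cos(r)]) if r>0 else np.array([0,0,1.])
        T=np.eye(4);T[:3,:3]=s["tool_rot"];T[:3,3]=s["tcp_pos"];T=T@np.array(c["mount"])
    else: d=np.array([x,y,1.]);T=np.array(c["T"])
    return T[:3,3],T[:3,:3]@d
def at(n,u,v,z,s=None):
    o,d=ray(n,u,v,s);return o+d*(z-o[2])/d[2]
def proj(n,P,s=None):
    c=calibration(n);K=np.array(c["intrinsics"])
    if n=="wrist":
        T=np.eye(4);T[:3,:3]=s["tool_rot"];T[:3,3]=s["tcp_pos"];T=T@np.array(c["mount"])
    else:T=np.array(c["T"])
    p=np.linalg.inv(T)@np.append(P,1);
    if n=="wrist":
        r=np.hypot(p[0],p[1]);th=np.arctan2(r,p[2]);q=p[:2]/r*th
    else:q=p[:2]/p[2]
    return q*K[0,0]+K[:2,2]
E
python3 - <<'E'
from h import *
f=512/800
for nm,u,v,z in [("keytop",496,346,.083),("cam",217,342,.105),("jar",475,413,.07),("reag",567,315,.085),("roll",441,307,.019),("s1",486,294,.035),("s2",520,300,.035),("s3",508,370,.035),("s4",474,364,.035),("h1",204,288,.105),("h2",256,294,.105),("h3",242,360,.1),("h4",189,352,.1)]:
    print(nm,at("top",u*f,v*f,z).round(4))
b=cv2.imread("pics/top0.png")
c1=cv2.resize(b[175:245,290:350],None,fx=6.6,fy=6.6,interpolation=3);c2=cv2.resize(b[175:245,110:170],None,fx=6.6,fy=6.6,interpolation=3)
o=np.hstack([c1,c2]);o=np.clip(o.astype(float)*1.8,0,255);cv2.imwrite("pics/c.png",o);print(o.shape)
E
```

```text
keytop [ 0.5514 -0.2444  0.083 ]
cam [0.562  0.2207 0.105 ]
jar [ 0.4405 -0.2069  0.07  ]
reag [ 0.6023 -0.3663  0.085 ]
roll [ 0.629  -0.1558  0.019 ]
s1 [ 0.649 -0.236  0.035]
s2 [ 0.6373 -0.2962  0.035 ]
s3 [ 0.5135 -0.27    0.035 ]
s4 [ 0.5247 -0.2109  0.035 ]
h1 [0.6534 0.2462 0.105 ]
h2 [0.642  0.1582 0.105 ]
h3 [0.532  0.1795 0.1   ]
h4 [0.5464 0.2682 0.1   ]
(462, 792, 3)[ WARN:0@0.032] global loadsave.cpp:1063 imwrite_ Unsupported depth image for selected encoder is fallbacked to CV_8U.
```

View pics/c.png

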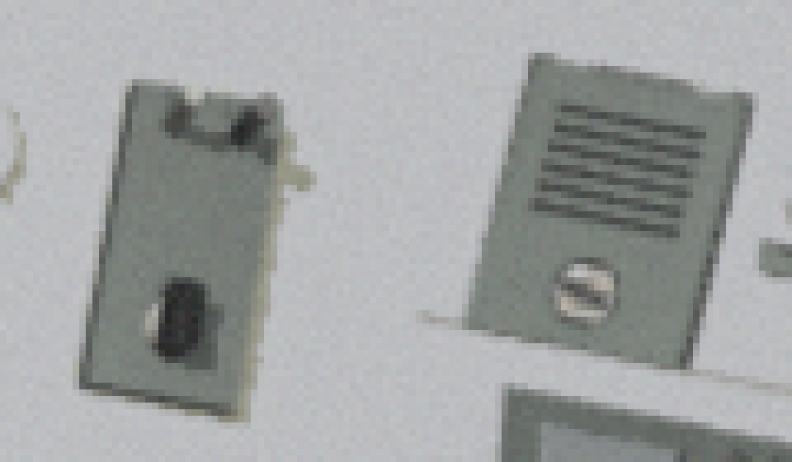

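The crop shows the stand yawed about -11.5°, with the key's handle along its x. The lock slot is tilted slightly clockwise from the hatch's front edge. I'll go above the key for a close look.

```bash
python3 -m handwheel '[{"xyz":[0,0,0],"delta_rot":[0,0,0.0216]},{"xyz":[0,0,0],"delta_rot":[0,0,0.0216]},{"xyz":[0,0,0],"delta_rot":[0,0,0.0216]},{"xyz":[0,0,0],"delta_rot":[0,0,0.0216]},{"xyz":[0.37,-0.56,0.018],"delta_rot":[0,0,0]},{"xyz":[0.37,-0.56,0.018],"delta_rot":[0,0,0]},{"xyz":[0.37,-0.56,0.018],"delta_rot":[0,0,0]},{"xyz":[0.37,-0.56,0.018],"delta_rot":[0,0,0]},{"xyz":[0.37,-0.56,0.018],"delta_rot":[0,0,0]},{"xyz":[0.37,-0.56,0.018],"delta_rot":[0,0,0]},{"xyz":[0.37,-0.56,0.018],"delta_rot":[0,0,0]},{"xyz":[0.37,-0.56,0.018],"delta_rot":[0,0,0]},{"xyz":[0.37,-0.56,0.018],"delta_rot":[0,0,0]},{"xyz":[0.37,-0.56,0.018],"delta_rot":[0,0,0]},{"xyz":[0.37,-0.56,0.018],"delta_rot":[0,0,0]},{"xyz":[0.37,-0.56,0.018],"delta_rot":[0,0,0]},{"xyz":[0,0,0],"delta_rot":[0,0,0]},{"xyz":[0,0,0],"delta_rot":[0,0,0]}]' -0.1
cat > w.py <<'E'
from h import *
import sys
s=sense();im=get_image("wrist")[:,:,::-1];n=sys.argv[1];u,v,w=map(int,sys.argv[2:5])
cv2.imwrite(f"pics/{n}_raw.png",im);np.save(f"pics/{n}.npy",{k:np.array(x) for k,x in s.items()},allow_pickle=True)
c=im[max(0,v-w*3//4):v+w*3//4,max(0,u-w):u+w]; print("origin",max(0,u-w),max(0,v-w*3//4),"scale",800/c.shape[1])
cv2.imwrite(f"pics/{n}.png",np.clip(cv2.resize(c,None,fx=800/c.shape[1],fy=800/c.shape[1],interpolation=2).astype(float)*1.6,0,255).astype(np.uint8))
print(s["tcp_pos"],np.round(s["tool_rot"],4))
E
python3 w.py k1 256 192 256; python3 -c "
from h import *
s=sense();print(proj('wrist',[.5514,-.2444,.083],s),proj('wrist',[.5514,-.2444,.035],s))"
```

```text
t: 2.4
tcp_pos: [0.5506, -0.2474, 0.2002]
tool_rot: [[0.98, -0.2, -0.001], [-0.2, -0.98, -0.0], [-0.001, 0.0, -1.0]]
contact_force: [-0.3, -0.5, -0.0]
grip_width: 0.0422
finger_force: 0.0
origin 0 0 scale 1.5625
[ 0.55055051 -0.24744399  0.20020935] [[ 9.798e-01 -2.001e-01 -7.000e-04]
 [-2.001e-01 -9.798e-01 -0.000e+00]
 [-7.000e-04  2.000e-04 -1.000e+00]]
[254.59577693 186.4116164 ] [254.9981198  176.73096354]
```

View pics/k1.png

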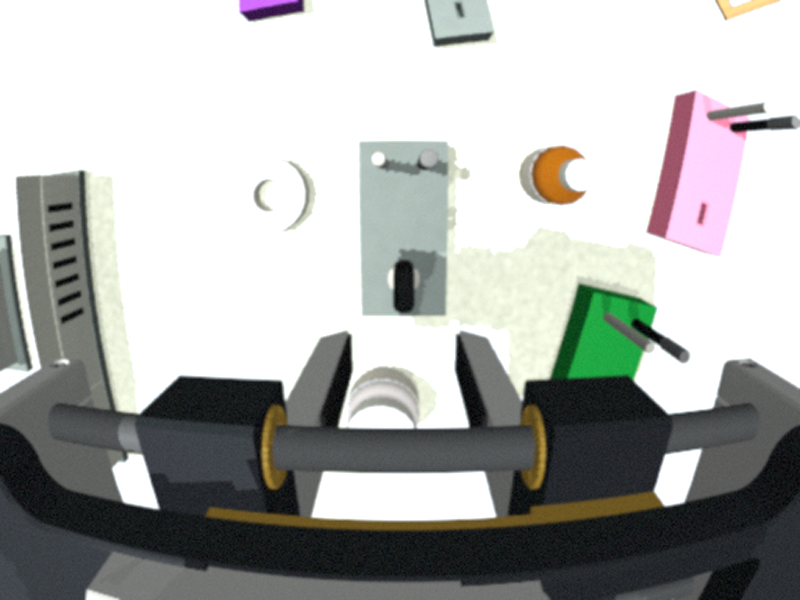

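Close view: the stand's corners are at (361,142), (446,141), (361,316) and (446,314). The handle spans (393–414, 261–312) and lines up with the image's vertical.

```bash
python3 - <<'E'
from h import *
s=np.load("pics/k1.npy",allow_pickle=True).item()
f=1/1.5625
P=[at("wrist",u*f,v*f,.035,s)[:2] for u,v in[(361,142),(446,141),(446,315),(361,316)]]
P=np.array(P);c=P.mean(0);x=(P[0]+P[1]-P[2]-P[3])/2;y=(P[0]+P[3]-P[1]-P[2])/2
print("stand",c,np.linalg.norm(x),np.linalg.norm(y),np.degrees(np.arctan2(x[1],x[0])),np.degrees(np.arctan2(-y[0],y[1])))
im=cv2.imread("pics/k1_raw.png")
m=(im[160:202,245:273].max(2)<22);ys,xs=np.nonzero(m);ys+=160;xs+=245
print(xs.min(),xs.max(),ys.min(),ys.max(),xs.mean(),ys.mean())
for r in range(164,202,3):
    q=im[r,247:270].max(1);print(r,q.tolist())
# predicted handle top/bottom corners for hypothesised key pos
ex=x/np.linalg.norm(x);ey=np.array([-ex[1],ex[0]])
for kx in (-.036,-.040):
  k=c+kx*ex
  for z in(.083,.041):
    print(kx,z,k.round(4),[np.round(proj("wrist",np.append(k+a*.015*ex+b*.007*ey,z),s),1).tolist() for a in(1,-1) for b in(1,-1)])
E
```

```text
stand [ 0.58437296 -0.25449678] 0.12921197494347042 0.06261746042054217 -11.51936203480211 -10.830306045780121
253 263 168 198 257.9506578947368 183.26973684210526
164 [120, 120, 120, 119, 120, 120, 117, 109, 98, 86, 78, 74, 74, 75, 75, 75, 75, 74, 72, 73, 74, 76, 74]
167 [119, 119, 119, 119, 117, 110, 93, 70, 44, 31, 23, 24, 22, 25, 33, 48, 62, 69, 73, 74, 75, 74, 75]
170 [119, 118, 118, 113, 105, 75, 36, 10, 8, 13, 5, 14, 13, 13, 12, 13, 26, 51, 68, 73, 72, 74, 73]
173 [118, 125, 145, 156, 133, 77, 25, 12, 16, 13, 17, 14, 17, 20, 17, 6, 23, 55, 88, 97, 90, 77, 72]
176 [123, 145, 164, 163, 130, 69, 15, 19, 14, 20, 19, 9, 22, 21, 19, 13, 21, 46, 82, 103, 102, 90, 75]
179 [126, 147, 161, 159, 128, 67, 19, 17, 11, 13, 17, 21, 16, 17, 13, 19, 23, 46, 81, 100, 100, 92, 76]
182 [119, 129, 148, 154, 127, 67, 21, 15, 19, 17, 20, 21, 17, 18, 13, 17, 22, 46, 82, 97, 91, 78, 72]
185 [119, 117, 120, 121, 97, 51, 13, 18, 19, 18, 15, 20, 12, 15, 18, 19, 18, 34, 62, 74, 75, 75, 73]
188 [119, 118, 118, 111, 87, 43, 14, 10, 16, 21, 13, 20, 13, 19, 18, 16, 22, 32, 56, 72, 72, 73, 75]
191 [118, 118, 116, 111, 87, 45, 13, 12, 14, 13, 10, 19, 16, 17, 18, 18, 15, 27, 54, 69, 73, 72, 74]
194 [118, 117, 118, 113, 87, 44, 18, 16, 19, 20, 10, 15, 15, 19, 18, 12, 12, 29, 56, 69, 73, 76, 83]
197 [117, 118, 119, 117, 106, 79, 41, 16, 16, 17, 20, 14, 13, 15, 7, 16, 31, 52, 68, 73, 75, 84, 88]
200 [119, 119, 120, 118, 119, 117, 115, 104, 88, 67, 61, 60, 60, 63, 64, 68, 72, 73, 72, 74, 76, 80, 87]
-0.036 0.083 [ 0.5491 -0.2473] [[251.3, 173.4], [265.4, 173.4], [251.4, 202.5], [265.3, 202.5]]
-0.036 0.041 [ 0.5491 -0.2473] [[252.0, 166.3], [264.5, 166.3], [252.2, 192.1], [264.3, 192.1]]
-0.04 0.083 [ 0.5452 -0.2465] [[251.3, 177.4], [265.4, 177.4], [251.4, 206.3], [265.2, 206.3]]
-0.04 0.041 [ 0.5452 -0.2465] [[252.1, 169.8], [264.5, 169.8], [252.2, 195.4], [264.3, 195.4]]
```

```bash
python3 -m handwheel '[{"xyz":[0,0,0.4],"delta_rot":[0,0,0]},{"xyz":[0,0,0.4],"delta_rot":[0,0,0]},{"xyz":[0,0,0.4],"delta_rot":[0,0,0]},{"xyz":[0,0,0.4],"delta_rot":[0,0,0]},{"xyz":[0,0,0.3],"delta_rot":[0,0,0]},{"xyz":[0,0,0.27],"delta_rot":[0,0,0]},{"xyz":[0,0,0.2],"delta_rot":[0,0,0]},{"xyz":[0,0,0.1],"delta_rot":[0,0,0]},{"xyz":[0,0,0],"delta_rot":[0,0,0]},{"xyz":[0,0,0],"delta_rot":[0,0,0]}]' -0.1
python3 -m handwheel '[{"xyz":[0,0,0],"delta_rot":[0,0,0]},{"xyz":[0,0,0],"delta_rot":[0,0,0]},{"xyz":[0,0,0],"delta_rot":[0,0,0]},{"xyz":[0,0,0],"delta_rot":[0,0,0]}]' -1 40
```

```text
t: 3.7
tcp_pos: [0.5514, -0.2471, 0.0528]
tool_rot: [[0.98, -0.2, 0.001], [-0.2, -0.98, -0.0], [0.001, 0.0, -1.0]]
contact_force: [0.7, 0.3, 0.3]
grip_width: 0.0425
finger_force: 0.0
t: 4.2
tcp_pos: [0.551, -0.247, 0.0524]
tool_rot: [[0.98, -0.2, 0.0], [-0.2, -0.98, 0.0], [0.0, -0.0, -1.0]]
contact_force: [-0.9, -0.7, 2.9]
grip_width: 0.0138
finger_force: 40.0
```

```bash
python3 -m handwheel '[{"xyz":[0,0,-0.2],"delta_rot":[0,0,0]},{"xyz":[0,0,-0.4],"delta_rot":[0,0,0]},{"xyz":[0,0,-0.5],"delta_rot":[0,0,0]},{"xyz":[0,0,-0.5],"delta_rot":[0,0,0]},{"xyz":[0,0,-0.5],"delta_rot":[0,0,0]},{"xyz":[0,0,-0.4],"delta_rot":[0,0,0]},{"xyz":[0,0,-0.16],"delta_rot":[0,0,-0.0135]},{"xyz":[0,0,0],"delta_rot":[0,0,-0.0235]},{"xyz":[0,0,0],"delta_rot":[0,0,-0.0235]},{"xyz":[0,0,0],"delta_rot":[0,0,-0.0235]},{"xyz":[0,0,0],"delta_rot":[0,0,-0.0235]},{"xyz":[0,0,0],"delta_rot":[0,0,-0.0235]},{"xyz":[0,0,0],"delta_rot":[0,0,-0.0235]},{"xyz":[0,0,0],"delta_rot":[0,0,-0.0235]},{"xyz":[0,0,0],"delta_rot":[0,0,-0.0235]},{"xyz":[0,0,0],"delta_rot":[0,0,-0.0235]},{"xyz":[0,0,0],"delta_rot":[0,0,-0.01]},{"xyz":[0,0,0],"delta_rot":[0,0,0]}]'
python3 -m handwheel '[{"xyz":[0.3,-0.084,0],"delta_rot":[0,0,0]},{"xyz":[0.536,-0.15,0],"delta_rot":[0,0,0]},{"xyz":[0.536,-0.15,0],"delta_rot":[0,0,0]},{"xyz":[0.536,-0.15,0],"delta_rot":[0,0,0]},{"xyz":[0.536,-0.15,0],"delta_rot":[0,0,0]},{"xyz":[0.536,-0.15,0],"delta_rot":[0,0,0]},{"xyz":[0.536,-0.15,0],"delta_rot":[0,0,0]},{"xyz":[0.536,-0.15,0],"delta_rot":[0,0,0]},{"xyz":[0.536,-0.15,0],"delta_rot":[0,0,0]},{"xyz":[0.536,-0.15,0],"delta_rot":[0,0,0]},{"xyz":[0.536,-0.15,0],"delta_rot":[0,0,0]},{"xyz":[0.536,-0.15,0],"delta_rot":[0,0,0]},{"xyz":[0.536,-0.15,0],"delta_rot":[0,0,0]},{"xyz":[0.536,-0.15,0],"delta_rot":[0,0,0]},{"xyz":[0.24,-0.066,0],"delta_rot":[0,0,0]},{"xyz":[0,0,0],"delta_rot":[0,0,0]},{"xyz":[0,0,0],"delta_rot":[0,0,0]}]'
python3 w.py l1 258 200 100
```

```text
t: 6.45
tcp_pos: [0.5509, -0.2471, 0.2125]
tool_rot: [[0.292, 0.957, 0.0], [0.957, -0.292, -0.0], [-0.0, 0.0, -1.0]]
contact_force: [0.5, 0.5, -1.8]
grip_width: 0.0138
finger_force: 40.0
t: 8.57
tcp_pos: [0.5617, 0.2195, 0.2119]
tool_rot: [[0.292, 0.956, -0.0], [0.956, -0.292, -0.001], [-0.001, 0.0, -1.0]]
contact_force: [0.9, -0.1, -1.0]
grip_width: 0.0141
finger_force: 40.0
origin 158 125 scale 4.0
[0.56170783 0.21949752 0.2118577 ] [[ 2.924e-01  9.563e-01 -1.000e-04]
 [ 9.563e-01 -2.924e-01 -6.000e-04]
 [-6.000e-04  1.000e-04 -1.000e+00]]
```

View pics/l1.png

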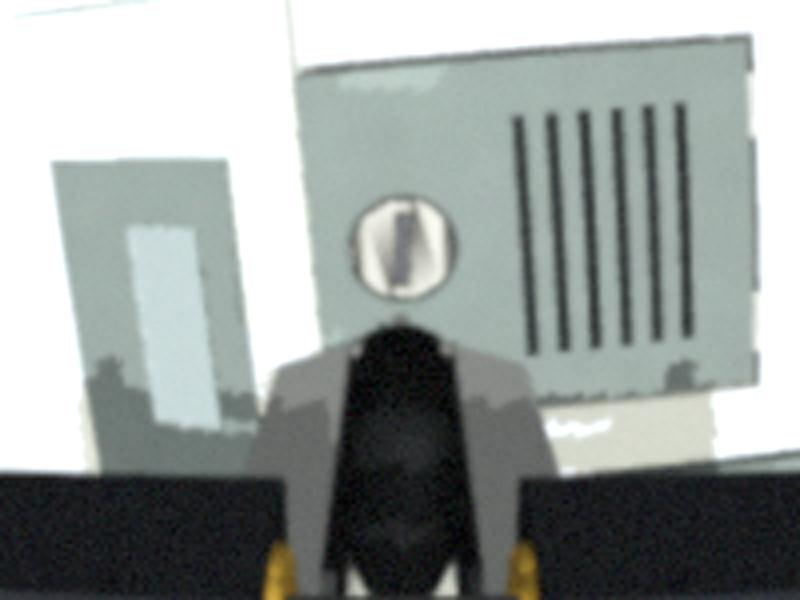

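The lock's head is centred at crop (405,247). The slot runs from (408,212) to (400,285), and the blade tip is at about (400,320). I'll fit these numerically, using the visible collar and blade to cancel the camera offset.

```bash
python3 - <<'E'
from h import *
s=np.load("pics/l1.npy",allow_pickle=True).item();R=s["tool_rot"];p=s["tcp_pos"]
im=cv2.imread("pics/l1_raw.png");g=im.max(2).astype(int)
off=.0394
def tp(x,y,z): return proj("wrist",p+R@np.array([x,y,z]),s)
for n,P in dict(tip=(0,0,off),tipx=(.007,0,off),tipl=(.007,-.00125,off),tipr=(.007,.00125,off),colf=(.012,0,off-.022),coll=(0,-.012,off-.022),colr=(0,.012,off-.022),lockc=(0,0,.107)).items():
    q=tp(*P);print(n,q.round(1),((q-[158,125])*4).round(0))
print("block around tip");print(g[198:216,244:272])
print("lock");print(g[172:202,244:276])
E
```

```text
tip [256.7 210.5] [395. 342.]
tipx [256.7 201.5] [395. 306.]
tipl [255.  201.5] [388. 306.]
tipr [258.4 201.5] [402. 306.]
colf [256.6 203.7] [394. 315.]
coll [238.8 220.6] [323. 383.]
colr [274.4 220.7] [466. 383.]
lockc [257.  188.7] [396. 255.]
block around tip
[[110 111 113 111 109 107 101  97 101 111 110 100 107 125 131 130 132 132
  125 113 101  93  95 106 112 114 114 113]
 [113 111 112 112 111 112 108 105 100  94  94  87  85  95 103 103 105 106
  101  95  96 102 107 111 113 115 116 114]
 [111 113 112 112 112 113 111 111 109 105 101  96  93  91  93  94  97 100
   99 102 108 110 114 114 114 114 115 115]
 [112 111 112 112 113 112 111 113 113 112 108 106 107 106 105 106 108 107
  108 110 112 112 114 115 113 114 114 112]
 [112 111 111 113 111 111 112 114 113 111 114 112 109 108 107 107 110 111
  110 111 114 112 113 114 113 113 114 113]
 [112 112 113 111 113 113 111 112 113 112 111 109 102  96  95 100 106 112
  113 113 112 114 113 113 114 111 113 113]
 [114 111 112 112 113 113 112 109 109 109 107 102  91  81  81  87  99 110
  111 113 112 112 113 113 113 113 113 112]
 [113 112 112 11
[... 4567 characters left out ...]
3  96 105 110 113 112 114 114 115]
 [111 111 111 110 104  98  99 112 128 137 127 108 112 128 134 135 137 144
  145 140 127 107  93  96 103 111 112 113 115 114 113 113]
 [110 111 113 111 109 107 101  97 101 111 110 100 107 125 131 130 132 132
  125 113 101  93  95 106 112 114 114 113 115 113 115 114]
 [113 111 112 112 111 112 108 105 100  94  94  87  85  95 103 103 105 106
  101  95  96 102 107 111 113 115 116 114 113 113 113 113]
 [111 113 112 112 112 113 111 111 109 105 101  96  93  91  93  94  97 100
   99 102 108 110 114 114 114 114 115 115 113 114 113 114]
 [112 111 112 112 113 112 111 113 113 112 108 106 107 106 105 106 108 107
  108 110 112 112 114 115 113 114 114 112 113 112 114 112]]
```

```bash
python3 - <<'E'
from h import *
s=np.load("pics/l1.npy",allow_pickle=True).item();R=s["tool_rot"];p=s["tcp_pos"]
im=cv2.imread("pics/l1_raw.png").max(2).astype(float)
pts=[]
for r in range(179,195):
    c0=259.3-(r-179)*2.3/15;c=np.arange(int(c0)-3,int(c0)+5);w=np.clip(105-im[r,c],0,None);pts.append(((w*c).sum()/w.sum(),r))
T=np.array([R.T@(at("wrist",u,v,.105,s)-p) for u,v in pts]);k=np.polyfit(T[:,0],T[:,1],1)
print(np.degrees(np.arctan(k[0])),np.round(np.array(pts)[::5],1).tolist())
print("slotc",(R.T@(at("wrist",258.3,186.5,.105,s)-p)*1000).round(2))
for a,b in (((300,72),(320,340)),((518,118),(534,355)),((683,105),(688,336))):
    A,B=[R.T@(at("wrist",158+u/4,125+v/4,.103,s)-p) for u,v in(a,b)];print("edge",np.degrees(np.arctan2((A-B)[1],(A-B)[0])))
print("lock world",at("wrist",258.3,186.5,.105,s))
E
```

```text
10.213101705942522 [[259.3, 179.0], [259.2, 184.0], [257.8, 189.0], [257.0, 194.0]]
slotc [  2.19   1.24 106.86]
edge -3.2849181333753563
edge -5.212806881284959
edge -4.393972536296349
lock world [0.56352749 0.22116598 0.105     ]
```

```bash
python3 -m handwheel '[{"xyz":[0.043,0.01,0.1],"delta_rot":[0,0,0]},{"xyz":[0,0,0.2],"delta_rot":[0,0,0.011]},{"xyz":[0,0,0.2],"delta_rot":[0,0,0.011]},{"xyz":[0,0,0.2],"delta_rot":[0,0,0]},{"xyz":[0,0,0.15],"delta_rot":[0,0,0]},{"xyz":[0,0,0.1],"delta_rot":[0,0,0]},{"xyz":[0,0,0],"delta_rot":[0,0,0]},{"xyz":[0,0,0],"delta_rot":[0,0,0]}]'
python3 w.py l2 258 200 40
```

```text
t: 9.62
tcp_pos: [0.5631, 0.2231, 0.1552]
tool_rot: [[0.42, 0.908, 0.0], [0.908, -0.42, 0.0], [0.0, 0.0, -1.0]]
contact_force: [0.2, 0.2, -1.4]
grip_width: 0.0136
finger_force: 40.0
origin 218 170 scale 10.0
[0.56308716 0.22309098 0.15523286] [[ 4.199e-01  9.076e-01  4.000e-04]
 [ 9.076e-01 -4.199e-01  3.000e-04]
 [ 4.000e-04  2.000e-04 -1.000e+00]]
```

View pics/l2.png

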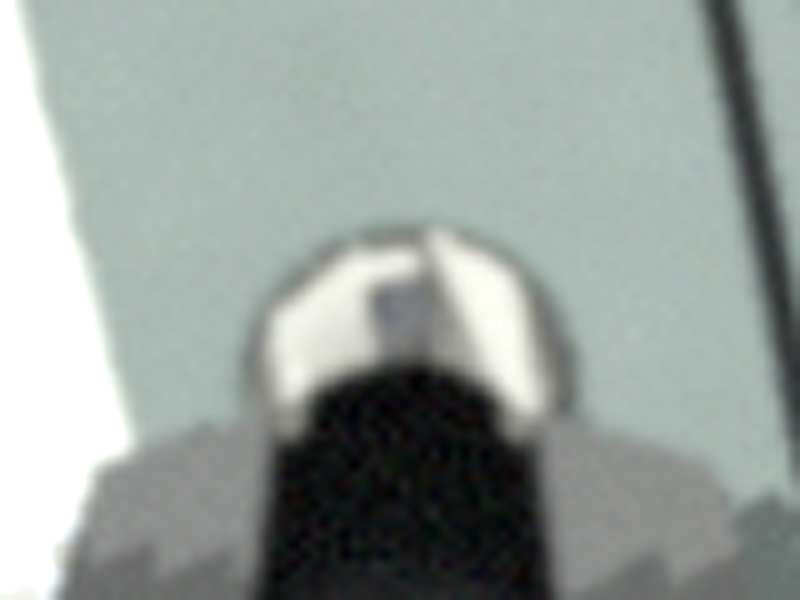

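The head's ring spans x 245–578 with its top at row 228, so it is centred near (411,394). The slot's far end shows at (400,280), and the handle is centred at x≈410. Next I'll compare this with the projections.

```bash
python3 - <<'E'
from h import *
s=np.load("pics/l2.npy",allow_pickle=True).item();R=s["tool_rot"];p=s["tcp_pos"];off=.0394
def tp(x,y,z): return (proj("wrist",p+R@np.array([x,y,z]),s)-[218,170])*10
d=p[2]-.105
for n,P in dict(tip=(.007,0,off),headc=(0,0,d),headf=(.012,0,d),headl=(0,-.012,d),headr=(0,.012,d),slotf=(.0095,0,d),hf=(.015,0,off-.07),hl=(.015,-.007,off-.07),hr=(.015,.007,off-.07),hbl=(.015,-.007,off-.028),hbr=(.015,.007,off-.028),colf=(.012,0,off-.022)).items(): print(n,tp(*P).round(0))
g=cv2.imread("pics/l2_raw.png")
for r in range(194,212): print(r,g[r,240:280].max(1).tolist())
E
```

```text
tip [388. 317.]
headc [389. 364.]
headf [389. 215.]
headl [235. 363.]
headr [542. 364.]
slotf [389. 246.]
hf [383. 557.]
hl [245. 557.]
hr [522. 557.]
hbl [277. 321.]
hbr [496. 321.]
colf [387. 339.]
194 [116, 117, 116, 115, 115, 115, 115, 115, 112, 106, 98, 92, 98, 107, 102, 96, 98, 100, 101, 97, 106, 128, 138, 129, 115, 105, 100, 101, 104, 113, 115, 116, 116, 117, 117, 117, 118, 117, 116, 117]
195 [115, 115, 115, 116, 115, 114, 112, 111, 106, 96, 88, 96, 113, 128, 130, 128, 132, 137, 135, 122, 109, 123, 143, 147, 143, 134, 123, 106, 98, 101, 111, 116, 117, 117, 118, 117, 118, 118, 117, 118]
196 [115, 115, 114, 114, 116, 113, 108, 101, 97, 96, 100, 118, 138, 148, 151, 149, 149, 147, 145, 127, 108, 113, 138, 153, 156, 153, 146, 131, 112, 99, 102, 110, 115, 117, 118, 117, 119, 116, 118, 116]
197 [115, 115, 115, 114, 113, 109, 100, 90, 90, 104, 123, 140, 151, 154, 152, 143, 137, 130, 121, 108, 92, 100, 126, 148, 156, 158, 157, 153, 138, 114, 95, 100, 110, 115, 118, 117, 118, 119, 118, 118]
198 [115, 114, 115, 113, 111, 101, 92, 89, 104, 127, 144, 151, 153, 150, 138, 117, 102, 98, 93, 8
[... 1806 characters left out ...]
 117]
208 [111, 102, 89, 83, 91, 112, 136, 145, 132, 102, 75, 55, 33, 26, 20, 13, 11, 14, 14, 2, 10, 17, 12, 20, 35, 53, 78, 110, 141, 154, 150, 132, 107, 84, 72, 83, 105, 113, 116, 116]
209 [112, 104, 91, 87, 89, 107, 127, 130, 103, 66, 35, 22, 12, 15, 7, 10, 13, 7, 12, 9, 7, 12, 13, 10, 19, 23, 44, 80, 116, 142, 148, 134, 108, 82, 70, 80, 104, 115, 116, 117]
210 [113, 104, 94, 90, 88, 96, 105, 103, 77, 42, 18, 8, 16, 5, 15, 13, 5, 13, 9, 11, 14, 11, 15, 14, 11, 9, 20, 47, 89, 121, 136, 130, 104, 80, 66, 85, 102, 112, 116, 118]
211 [110, 105, 96, 92, 86, 84, 91, 86, 67, 31, 14, 10, 10, 5, 13, 11, 5, 6, 12, 13, 9, 15, 7, 7, 15, 13, 17, 40, 73, 97, 111, 108, 95, 80, 76, 84, 96, 106, 114, 116]
```

Lock relative to the blade: about -1.5 mm in tool x, +0.3 mm in y, and the slot about 3° back. I'll correct this and descend gently, watching the force.

```bash
python3 -m handwheel '[{"xyz":[-0.025,0.005,0],"delta_rot":[0,0,0]},{"xyz":[0,0,0],"delta_rot":[0,0,-0.008]},{"xyz":[0,0,0.06],"delta_rot":[0,0,0]},{"xyz":[0,0,0.06],"delta_rot":[0,0,0]},{"xyz":[0,0,0.02],"delta_rot":[0,0,0]},{"xyz":[0,0,0],"delta_rot":[0,0,0]}]'
for i in 1 2 3; do python3 -m handwheel '[{"xyz":[0,0,0.02],"delta_rot":[0,0,0]},{"xyz":[0,0,0.02],"delta_rot":[0,0,0]},{"xyz":[0,0,0],"delta_rot":[0,0,0]}]' | grep -E "tcp|contact"; python3 -c "
from cell import *;print(sense()['moment'])"; done
```

```text
t: 10.42
tcp_pos: [0.5625, 0.2215, 0.1464]
tool_rot: [[0.374, 0.927, -0.0], [0.927, -0.374, 0.0], [-0.0, -0.0, -1.0]]
contact_force: [0.7, 0.3, -1.1]
grip_width: 0.0136
finger_force: 40.0
tcp_pos: [0.5625, 0.2215, 0.144]
contact_force: [-0.4, -0.3, -0.9]
[-0.01550746  0.02468043  0.03436982]
tcp_pos: [0.5625, 0.2215, 0.1416]
contact_force: [0.5, 0.4, -0.1]
[ 0.00308958 -0.05035188  0.02326259]
tcp_pos: [0.5625, 0.2215, 0.1392]
contact_force: [0.4, -0.4, -1.0]
[-0.03185833 -0.09251956  0.03919359]
```

```bash
for i in 1 2 3; do python3 -m handwheel '[{"xyz":[0,0,0.02],"delta_rot":[0,0,0]},{"xyz":[0,0,0.02],"delta_rot":[0,0,0]},{"xyz":[0,0,0],"delta_rot":[0,0,0]}]' | grep -E "tcp|contact"; python3 -c "
from cell import *;print(sense()['moment'])"; done; python3 w.py l3 258 200 40
```

```text
tcp_pos: [0.5626, 0.2215, 0.1369]
contact_force: [-0.8, 0.0, 1.4]
[-0.03523719  0.03007667 -0.01219488]
tcp_pos: [0.5626, 0.2216, 0.1346]
contact_force: [0.2, 0.3, 3.3]
[-0.02398069  0.16066491 -0.0268663 ]
tcp_pos: [0.5627, 0.2216, 0.1322]
contact_force: [-2.0, 0.0, 7.1]
[-0.1515319   0.34473648 -0.01246503]
origin 218 170 scale 10.0
[0.56267118 0.22160224 0.1322286 ] [[ 3.740e-01  9.274e-01  2.000e-04]
 [ 9.274e-01 -3.740e-01  2.000e-04]
 [ 3.000e-04  1.000e-04 -1.000e+00]]
```

View pics/l3.png

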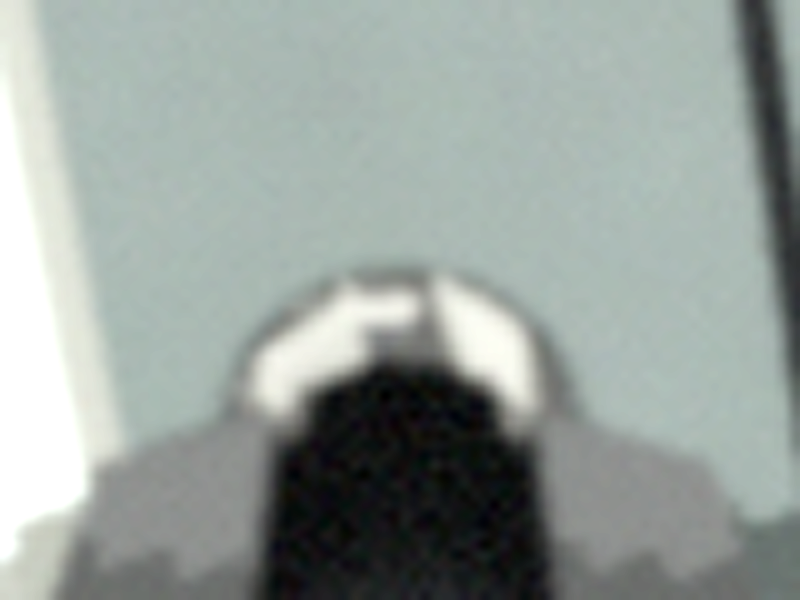

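The blade is in the slot: contact came at slot-floor depth and the force is rising along the spring curve. I'll press on to the hatch's stop.

```bash
cat > m.py <<'E'
from cell import *
import numpy as np
s=sense();R=np.array(s["tool_rot"]);print("yaw",round(np.degrees(np.arctan2(R[1,0],R[0,0])),2),"p",np.round(s["tcp_pos"],4),"F",np.round(s["contact_force"],1),"M",np.round(s["moment"],3),"t",s["t"],"tau7",np.round(s["joint_torque"][6],3))
E
for i in 1 2 3; do python3 -m handwheel '[{"xyz":[0,0,0.012],"delta_rot":[0,0,0]},{"xyz":[0,0,0],"delta_rot":[0,0,0]}]' >/dev/null; python3 m.py; done
for i in 1 2 3; do python3 -m handwheel '[{"xyz":[0,0,0],"delta_rot":[0,0,0]}]' >/dev/null; python3 m.py; done
```

```text
yaw 68.04 p [0.5627 0.2216 0.1316] F [-2.6  0.2  8.1] M [-0.235  0.398 -0.047] t 12.975 tau7 -0.005
yaw 68.03 p [0.5627 0.2216 0.131 ] F [-2.1 -0.5  8.3] M [-0.239  0.429  0.01 ] t 13.225 tau7 -0.004
yaw 68.04 p [0.5628 0.2216 0.1303] F [-2.1 -1.2  9. ] M [-0.287  0.486 -0.037] t 13.475 tau7 -0.004
yaw 68.04 p [0.5628 0.2216 0.1303] F [-2.2 -0.5  9.7] M [-0.289  0.495 -0.037] t 13.6 tau7 0.002
yaw 68.04 p [0.5628 0.2216 0.1304] F [-2.1 -1.3  9.8] M [-0.25   0.515  0.025] t 13.725 tau7 0.002
yaw 68.04 p [0.5628 0.2216 0.1303] F [-2.5 -0.3  8.4] M [-0.282  0.475 -0.014] t 13.85 tau7 0.002
```

```bash
for i in 1 2 3; do python3 -m handwheel '[{"xyz":[0,0,0.012],"delta_rot":[0,0,0]},{"xyz":[0,0,0],"delta_rot":[0,0,0]}]' >/dev/null; python3 m.py; done
```

```text
yaw 68.04 p [0.5628 0.2216 0.1298] F [-3.1 -1.2 12.1] M [-0.421  0.666  0.013] t 14.1 tau7 -0.004
yaw 68.04 p [0.5629 0.2216 0.1292] F [-3.  -0.8 14.8] M [-0.497  0.923  0.028] t 14.35 tau7 -0.003
yaw 68.04 p [0.5629 0.2217 0.1287] F [-3.7 -2.4 16.9] M [-0.577  1.062  0.021] t 14.6 tau7 -0.003
```

```bash
for i in 1 2 3 4 5; do python3 -m handwheel '[{"xyz":[0,0,0],"delta_rot":[0,0,0.008]},{"xyz":[0,0,0],"delta_rot":[0,0,0.008]},{"xyz":[0,0,0],"delta_rot":[0,0,0.008]}]' >/dev/null; python3 m.py; done
```

```text
yaw 59.3 p [0.563  0.2216 0.1288] F [-3.2 -2.5 16.4] M [-0.695  0.877  0.05 ] t 14.975 tau7 1.159
yaw 50.66 p [0.5631 0.2215 0.1288] F [-3.2 -2.6 16.2] M [-0.749  0.772  0.081] t 15.35 tau7 1.159
yaw 42.01 p [0.5632 0.2214 0.1288] F [-2.2 -2.8 16. ] M [-0.923  0.681  0.062] t 15.725 tau7 1.159
yaw 33.36 p [0.5633 0.2213 0.1288] F [-3.  -3.7 17. ] M [-0.988  0.602  0.059] t 16.1 tau7 1.158
yaw 24.73 p [0.5634 0.2213 0.1288] F [-1.4 -3.  17. ] M [-0.831  0.497 -0.045] t 16.475 tau7 1.16
```

```bash
for i in 1 2 3 4 5 6 7 8; do python3 -m handwheel '[{"xyz":[0,0,0],"delta_rot":[0,0,0.004]}]' >/dev/null; python3 m.py; done
```

```text
yaw 23.31 p [0.5634 0.2213 0.1288] F [-2.3 -3.1 15.7] M [-0.988  0.489  0.005] t 16.6 tau7 0.225
yaw 21.89 p [0.5634 0.2213 0.1288] F [-1.  -3.9 16.8] M [-1.018  0.398  0.039] t 16.725 tau7 0.551
yaw 20.45 p [0.5634 0.2212 0.1288] F [-1.7 -3.8 16.3] M [-0.978  0.416  0.071] t 16.85 tau7 0.565
yaw 19.01 p [0.5634 0.2212 0.1289] F [-1.3 -4.6 16.1] M [-1.063  0.425  0.019] t 16.975 tau7 0.565
yaw 17.57 p [0.5634 0.2212 0.1288] F [-1.7 -4.5 16.2] M [-1.064  0.491  0.021] t 17.1 tau7 0.565
yaw 16.13 p [0.5635 0.2212 0.1289] F [-2.  -3.6 16.6] M [-1.095  0.459  0.038] t 17.225 tau7 0.564
yaw 14.68 p [0.5635 0.2211 0.1289] F [-1.6 -4.1 16.3] M [-1.08   0.431  0.068] t 17.35 tau7 0.564
yaw 13.24 p [0.5635 0.2211 0.1288] F [-1.8 -5.4 16.4] M [-1.13   0.423  0.019] t 17.475 tau7 0.564
```

```bash
for i in 1 2 3 4 5 6 7 8; do python3 -m handwheel '[{"xyz":[0,0,0],"delta_rot":[0,0,0.003]}]' >/dev/null; python3 m.py; done
```

```text
yaw 12.17 p [0.5635 0.2211 0.1289] F [-1.1 -4.3 16.6] M [-1.19   0.462  0.032] t 17.6 tau7 0.331
yaw 11.09 p [0.5635 0.2211 0.1288] F [-1.5 -4.3 16.5] M [-1.194  0.392  0.023] t 17.725 tau7 0.412
yaw 10.02 p [0.5635 0.2211 0.1289] F [-2.1 -4.5 16.4] M [-1.178  0.415  0.03 ] t 17.85 tau7 0.415
yaw 8.93 p [0.5635 0.221  0.1289] F [-1.2 -4.7 16.6] M [-1.223  0.399  0.028] t 17.975 tau7 0.415
yaw 7.85 p [0.5635 0.221  0.1289] F [-1.7 -5.1 16.5] M [-1.224  0.445  0.012] t 18.1 tau7 0.415
yaw 6.77 p [0.5635 0.221  0.1289] F [-1.1 -4.6 15.7] M [-1.318  0.44   0.04 ] t 18.225 tau7 0.415
yaw 5.69 p [0.5635 0.221  0.1288] F [-1.6 -4.7 15.6] M [-1.268  0.397  0.004] t 18.35 tau7 0.415
yaw 4.61 p [0.5635 0.221  0.1289] F [-1.  -5.1 16.1] M [-1.315  0.384  0.059] t 18.475 tau7 0.415
```

```bash
for i in 1 2 3 4 5 6 7 8; do python3 -m handwheel '[{"xyz":[0,0,0],"delta_rot":[0,0,0.003]}]' >/dev/null; python3 m.py; done; python3 w.py l4 258 200 40
```

```text
yaw 3.53 p [0.5635 0.221  0.1289] F [-1.4 -4.9 16.2] M [-1.341  0.428  0.1  ] t 18.6 tau7 0.415
yaw 2.45 p [0.5635 0.2209 0.1288] F [-1.5 -3.8 16.9] M [-1.358  0.406  0.045] t 18.725 tau7 0.415
yaw 1.37 p [0.5635 0.2209 0.1288] F [-0.9 -5.2 16. ] M [-1.379  0.398  0.055] t 18.85 tau7 0.415
yaw 0.29 p [0.5635 0.2209 0.1288] F [-2.2 -5.  17. ] M [-1.355  0.43   0.023] t 18.975 tau7 0.415
yaw -0.79 p [0.5635 0.2209 0.1288] F [-1.8 -5.  17.3] M [-1.36e+00  4.40e-01 -1.00e-03] t 19.1 tau7 0.415
yaw -1.87 p [0.5635 0.2209 0.1288] F [-1.4 -4.9 15.4] M [-1.254  0.392  0.069] t 19.225 tau7 0.416
yaw -2.95 p [0.5635 0.2209 0.1288] F [-1.1 -4.  16.4] M [-1.316  0.396  0.009] t 19.35 tau7 0.415
yaw -4.03 p [0.5635 0.2209 0.1288] F [-1.3 -5.1 16.8] M [-1.438  0.395  0.032] t 19.475 tau7 0.415
origin 218 170 scale 10.0
[0.56349232 0.22090498 0.12883754] [[ 9.975e-01 -7.030e-02  1.800e-03]
 [-7.030e-02 -9.975e-01 -4.000e-04]
 [ 1.900e-03  2.000e-04 -1.000e+00]]
```

View pics/l4.png

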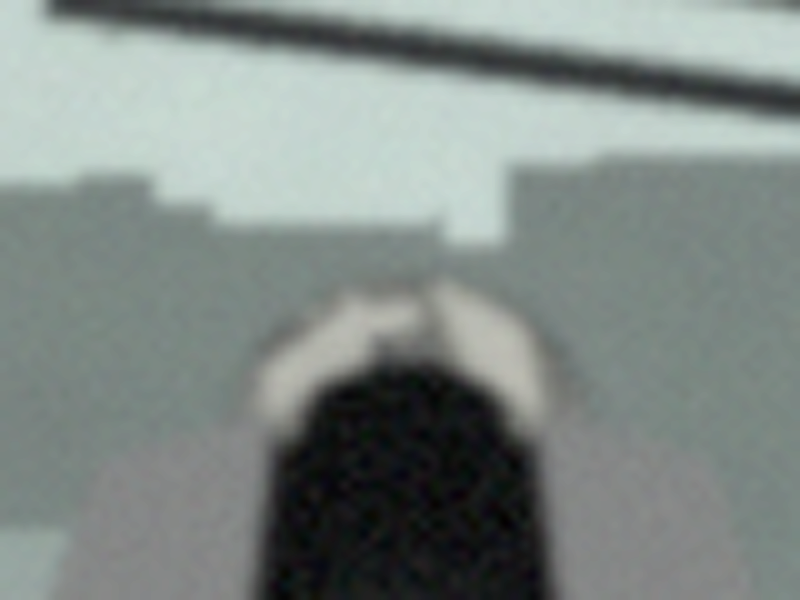

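The lock's slot is turning with the blade, and the vents put the cam at about 1.43 rad. The stop must lie within the next 15° or so, so I'll take finer steps.

```bash
for i in 1 2 3 4 5 6 7 8; do python3 -m handwheel '[{"xyz":[0,0,0],"delta_rot":[0,0,0.002]}]' >/dev/null; python3 m.py; done
```

```text
yaw -4.73 p [0.5635 0.2209 0.1288] F [-1.2 -4.6 16.1] M [-1.399  0.361  0.027] t 19.65 tau7 0.355
yaw -5.46 p [0.5635 0.2209 0.1289] F [-1.1 -5.  16.2] M [-1.376  0.425  0.039] t 19.775 tau7 0.27
yaw -6.18 p [0.5635 0.2208 0.1288] F [-2.7 -6.2 15.8] M [-1.379  0.459  0.029] t 19.9 tau7 0.266
yaw -6.9 p [0.5635 0.2208 0.1288] F [-2.2 -5.4 17.4] M [-1.415  0.39   0.022] t 20.025 tau7 0.266
yaw -7.63 p [0.5635 0.2208 0.1288] F [-1.3 -5.5 16.6] M [-1.462  0.447  0.05 ] t 20.15 tau7 0.266
yaw -8.34 p [0.5635 0.2208 0.1288] F [-0.3 -5.7 16.9] M [-1.419  0.428  0.061] t 20.275 tau7 0.266
yaw -9.06 p [0.5635 0.2208 0.1289] F [-1.2 -4.9 16.1] M [-1.426e+00  4.560e-01 -1.000e-03] t 20.4 tau7 0.266
yaw -9.79 p [0.5635 0.2208 0.1288] F [-0.9 -6.5 16.4] M [-1.467  0.422 -0.018] t 20.525 tau7 0.265
```

```bash
for i in 1 2 3 4 5 6; do python3 -m handwheel '[{"xyz":[0,0,0],"delta_rot":[0,0,0.002]}]' >/dev/null; python3 m.py; done
```

```text
yaw -10.51 p [0.5635 0.2208 0.1288] F [-1.6 -5.3 17.1] M [-1.492  0.41   0.004] t 20.65 tau7 0.265
yaw -11.22 p [0.5635 0.2208 0.1288] F [-1.5 -6.4 16.5] M [-1.531  0.379  0.008] t 20.775 tau7 0.265
yaw -11.95 p [0.5635 0.2207 0.1288] F [-1.9 -6.2 16.5] M [-1.559  0.404  0.02 ] t 20.9 tau7 0.265
yaw -12.67 p [0.5635 0.2207 0.1288] F [-2.5 -6.7 15.9] M [-1.586  0.459 -0.013] t 21.025 tau7 0.265
yaw -13.38 p [0.5635 0.2208 0.1288] F [-1.2 -5.9 17.2] M [-1.519  0.443  0.019] t 21.15 tau7 0.265
yaw -14.1 p [0.5635 0.2207 0.1288] F [-1.9 -6.2 16. ] M [-1.487  0.472  0.04 ] t 21.275 tau7 0.265
```

```bash
for i in 1 2 3 4 5 6; do python3 -m handwheel '[{"xyz":[0,0,0],"delta_rot":[0,0,0.0015]}]' >/dev/null; python3 m.py; done
```

```text
yaw -14.64 p [0.5635 0.2207 0.1288] F [-1.9 -6.5 16.5] M [-1.62   0.473  0.083] t 21.4 tau7 0.138
yaw -15.18 p [0.5635 0.2207 0.1288] F [-1.4 -5.9 17.3] M [-1.646  0.443  0.032] t 21.525 tau7 0.169
yaw -15.72 p [0.5635 0.2207 0.1288] F [-1.3 -6.2 16.2] M [-1.648  0.559  0.089] t 21.65 tau7 0.163
yaw -16.26 p [0.5635 0.2207 0.1288] F [-1.7 -6.2 16.9] M [-1.616  0.565  0.076] t 21.775 tau7 0.152
yaw -16.8 p [0.5635 0.2206 0.1288] F [-2.1 -6.1 16.2] M [-1.636  0.602  0.057] t 21.9 tau7 0.148
yaw -17.34 p [0.5634 0.2206 0.1288] F [-2.4 -6.2 17.1] M [-1.749  0.591  0.133] t 22.025 tau7 0.138
```

The torque is starting to rise. I'll average readings at rest, then take very small steps.

```bash
for i in 1 2 3 4; do python3 -m handwheel '[{"xyz":[0,0,0],"delta_rot":[0,0,0]}]' >/dev/null; python3 m.py; done; echo; for i in 1 2 3 ; do python3 -m handwheel '[{"xyz":[0,0,0],"delta_rot":[0,0,0.001]}]' >/dev/null; python3 m.py;  done;for i in 1 2 3 4; do python3 -m handwheel '[{"xyz":[0,0,0],"delta_rot":[0,0,0]}]' >/dev/null; python3 m.py; done
```

```text
yaw -17.33 p [0.5634 0.2206 0.1288] F [-1.8 -6.5 16.9] M [-1.706  0.587  0.036] t 22.15 tau7 -0.211
yaw -17.32 p [0.5634 0.2206 0.1288] F [-1.6 -6.5 16.8] M [-1.661  0.603  0.081] t 22.275 tau7 -0.088
yaw -17.32 p [0.5634 0.2206 0.1288] F [-2.6 -6.6 17.4] M [-1.683  0.564  0.099] t 22.4 tau7 -0.083
yaw -17.33 p [0.5634 0.2206 0.1288] F [-2.  -6.4 16.5] M [-1.683  0.577  0.047] t 22.525 tau7 -0.083

yaw -17.69 p [0.5634 0.2206 0.1288] F [-2.  -6.6 16. ] M [-1.726  0.567  0.082] t 22.65 tau7 0.148
yaw -18.05 p [0.5634 0.2206 0.1288] F [-1.8 -8.1 17.1] M [-1.787  0.658  0.081] t 22.775 tau7 0.061
yaw -18.41 p [0.5634 0.2206 0.1288] F [-2.6 -6.8 16.6] M [-1.785  0.652  0.075] t 22.9 tau7 0.05
yaw -18.41 p [0.5634 0.2206 0.1288] F [-2.6 -6.6 17.6] M [-1.749  0.572  0.074] t 23.025 tau7 -0.183
yaw -18.4 p [0.5634 0.2206 0.1288] F [-3.1 -6.  17. ] M [-1.765  0.59   0.054] t 23.15 tau7 -0.101
yaw -18.41 p [0.5634 0.2205 0.1288] F [-1.7 -5.8 16.6] M [-1.79   0.671  0.124] t 23.275 tau7 -0.098
yaw -18.4 p [0.5634 0.2206 0.1288] F [-1.7 -6.  16.9] M [-1.778  0.62   0.079] t 23.4 tau7 -0.098
```

```bash
for i in 1 2 3 ; do python3 -m handwheel '[{"xyz":[0,0,0],"delta_rot":[0,0,0.0015]},{"xyz":[0,0,0],"delta_rot":[0,0,0.0015]},{"xyz":[0,0,0],"delta_rot":[0,0,0]},{"xyz":[0,0,0],"delta_rot":[0,0,0]},{"xyz":[0,0,0],"delta_rot":[0,0,0]}]' >/dev/null; python3 m.py;  done
```

```text
yaw -19.48 p [0.5634 0.2205 0.1288] F [-1.3 -6.2 17.5] M [-1.892  0.643  0.122] t 24.025 tau7 -0.11
yaw -20.56 p [0.5633 0.2204 0.1288] F [-2.9 -7.4 17.4] M [-1.918  0.753  0.102] t 24.65 tau7 -0.132
yaw -21.65 p [0.5633 0.2204 0.1288] F [-2.1 -7.6 18.1] M [-1.985  0.826  0.158] t 25.275 tau7 -0.15
```

Firm resistance at about 0.15 N m: it's against the stop. I'll ease the twist and lift off slowly.

```bash
python3 -m handwheel '[{"xyz":[0,0,0],"delta_rot":[0,0,-0.004]},{"xyz":[0,0,0],"delta_rot":[0,0,-0.004]},{"xyz":[0,0,0],"delta_rot":[0,0,0]},{"xyz":[0,0,0],"delta_rot":[0,0,0]}]' >/dev/null; python3 m.py; for i in 1 2 3 4 5 6 ; do python3 -m handwheel '[{"xyz":[0,0,-0.016],"delta_rot":[0,0,0]},{"xyz":[0,0,-0.016],"delta_rot":[0,0,0]}]' >/dev/null; python3 m.py;  done
```

```text
yaw -18.77 p [0.5634 0.2205 0.1288] F [-1.7 -7.1 17.8] M [-1.882  0.686  0.039] t 25.775 tau7 -0.049
yaw -18.77 p [0.5632 0.2204 0.1302] F [-0.2 -5.2  7.4] M [-1.472 -0.12   0.054] t 26.025 tau7 -0.062
yaw -18.76 p [0.5631 0.2205 0.1318] F [ 0.8 -5.5  4.9] M [-1.354 -0.364  0.06 ] t 26.275 tau7 -0.06
yaw -18.77 p [0.5631 0.2204 0.1335] F [ 2.  -4.4  1.7] M [-1.236 -0.583  0.049] t 26.525 tau7 -0.059
yaw -18.75 p [0.5624 0.2206 0.1348] F [ 1.2 -4.9 -4.9] M [-1.397 -0.333  0.091] t 26.775 tau7 -0.055
yaw -18.74 p [0.562  0.2207 0.1367] F [-1.1 -5.3 -3.8] M [-1.345  0.026 -0.015] t 27.025 tau7 -0.045
yaw -18.73 p [0.5621 0.221  0.1388] F [-0.5 -5.2 -2.7] M [-1.28   0.168  0.02 ] t 27.275 tau7 -0.036
```

```bash
for i in 1 2 3 4 ; do python3 -m handwheel '[{"xyz":[0,0,-0.02],"delta_rot":[0,0,0]},{"xyz":[0,0,-0.02],"delta_rot":[0,0,0]}]' >/dev/null; python3 m.py;  done; python3 -m handwheel '[{"xyz":[0,0,-0.2],"delta_rot":[0,0,0]},{"xyz":[0,0,-0.4],"delta_rot":[0,0,0]},{"xyz":[0,0,-0.4],"delta_rot":[0,0,0]},{"xyz":[0,0,-0.1],"delta_rot":[0,0,0]},{"xyz":[0,0,0],"delta_rot":[0,0,0]}]' ; python3 w.py l5 258 190 100
```

```text
yaw -18.69 p [0.5627 0.2222 0.142 ] F [0.  0.6 0.1] M [0.02  0.019 0.026] t 27.525 tau7 -0.008
yaw -18.71 p [0.5626 0.2217 0.1443] F [-0.2 -0.3 -0.7] M [ 0.059 -0.028 -0.02 ] t 27.775 tau7 -0.007
yaw -18.72 p [0.5626 0.2215 0.1466] F [ 0.2 -0.  -1.3] M [ 0.05  -0.04  -0.007] t 28.025 tau7 -0.007
yaw -18.72 p [0.5626 0.2215 0.1489] F [-0.3  0.   0.2] M [ 0.063 -0.007  0.025] t 28.275 tau7 -0.007
t: 28.9
tcp_pos: [0.5626, 0.2215, 0.215]
tool_rot: [[0.947, -0.321, 0.0], [-0.321, -0.947, 0.0], [0.0, -0.0, -1.0]]
contact_force: [-0.2, 0.3, -0.8]
grip_width: 0.0141
finger_force: 40.0
origin 158 115 scale 4.0
[0.56257468 0.22148501 0.21495139] [[ 9.471e-01 -3.210e-01  3.000e-04]
 [-3.210e-01 -9.471e-01  2.000e-04]
 [ 2.000e-04 -3.000e-04 -1.000e+00]]
```

View pics/l5.png

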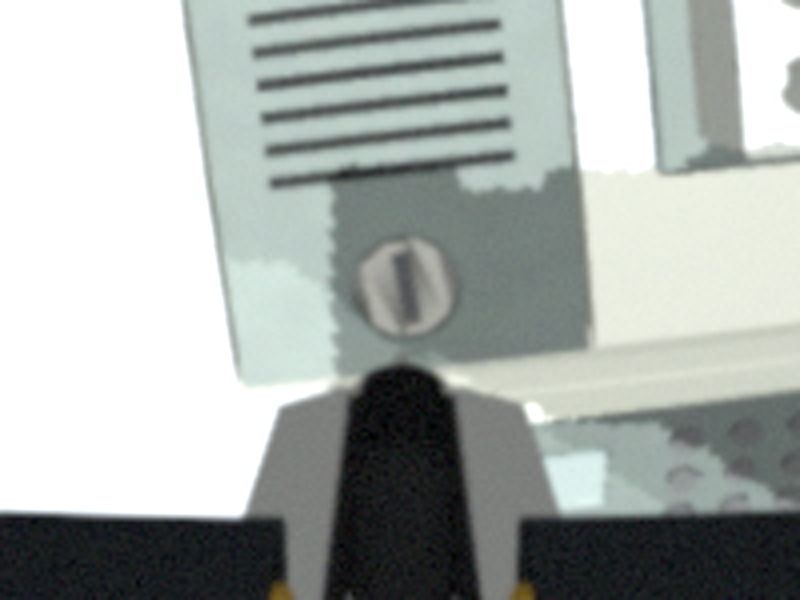

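The slot now reads cam ≈ 1.55 rad. The hatch let go of the key about 0.9 mm above flush, as it should when seated. Next I'll return the key over its slot.

```bash
python3 -m handwheel '[{"xyz":[0,0,0],"delta_rot":[0,0,-0.02]},{"xyz":[0.049,0.275,0],"delta_rot":[0,0,0]},{"xyz":[0.098,0.549,0],"delta_rot":[0,0,0]},{"xyz":[0.098,0.549,0],"delta_rot":[0,0,0]},{"xyz":[0.098,0.549,0],"delta_rot":[0,0,0]},{"xyz":[0.098,0.549,0],"delta_rot":[0,0,0]},{"xyz":[0.098,0.549,0],"delta_rot":[0,0,0]},{"xyz":[0.098,0.549,0],"delta_rot":[0,0,0]},{"xyz":[0.098,0.549,0],"delta_rot":[0,0,0]},{"xyz":[0.098,0.549,0],"delta_rot":[0,0,0]},{"xyz":[0.098,0.549,0],"delta_rot":[0,0,0]},{"xyz":[0.098,0.549,0],"delta_rot":[0,0,0]},{"xyz":[0.098,0.549,0],"delta_rot":[0,0,0]},{"xyz":[0.098,0.549,0],"delta_rot":[0,0,0]},{"xyz":[0.098,0.549,0],"delta_rot":[0,0,0]},{"xyz":[0.049,0.275,0],"delta_rot":[0,0,0]},{"xyz":[0,0,0],"delta_rot":[0,0,0]},{"xyz":[0,0,0],"delta_rot":[0,0,0]}]'; python3 m.py
```

```text
t: 31.2
tcp_pos: [0.5513, -0.2455, 0.2147]
tool_rot: [[0.98, -0.199, -0.0], [-0.199, -0.98, 0.001], [-0.0, -0.001, -1.0]]
contact_force: [1.4, 0.0, -0.6]
grip_width: 0.0137
finger_force: 40.0
yaw -11.48 p [ 0.5513 -0.2455  0.2147] F [ 1.4  0.  -0.6] M [ 0.057 -0.001  0.   ] t 31.2 tau7 -0.0
```

```bash
python3 -m handwheel '[{"xyz":[0,0.025,0.2],"delta_rot":[0,0,0]},{"xyz":[0,0,0.4],"delta_rot":[0,0,0]},{"xyz":[0,0,0.5],"delta_rot":[0,0,0]},{"xyz":[0,0,0.5],"delta_rot":[0,0,0]},{"xyz":[0,0,0.4],"delta_rot":[0,0,0]},{"xyz":[0,0,0.2],"delta_rot":[0,0,0]},{"xyz":[0,0,0.05],"delta_rot":[0,0,0]},{"xyz":[0,0,0],"delta_rot":[0,0,0]},{"xyz":[0,0,0],"delta_rot":[0,0,0]}]'; python3 w.py k2 258 205 60
```

```text
t: 32.33
tcp_pos: [0.5512, -0.2485, 0.0807]
tool_rot: [[0.98, -0.2, 0.001], [-0.2, -0.98, -0.0], [0.001, 0.0, -1.0]]
contact_force: [-0.4, -0.1, -1.3]
grip_width: 0.0139
finger_force: 40.0
origin 198 160 scale 6.666666666666667
[ 0.5512373  -0.24847254  0.08068039] [[ 9.799e-01 -1.997e-01  1.100e-03]
 [-1.997e-01 -9.799e-01 -4.000e-04]
 [ 1.100e-03  2.000e-04 -1.000e+00]]
```

View pics/k2.png

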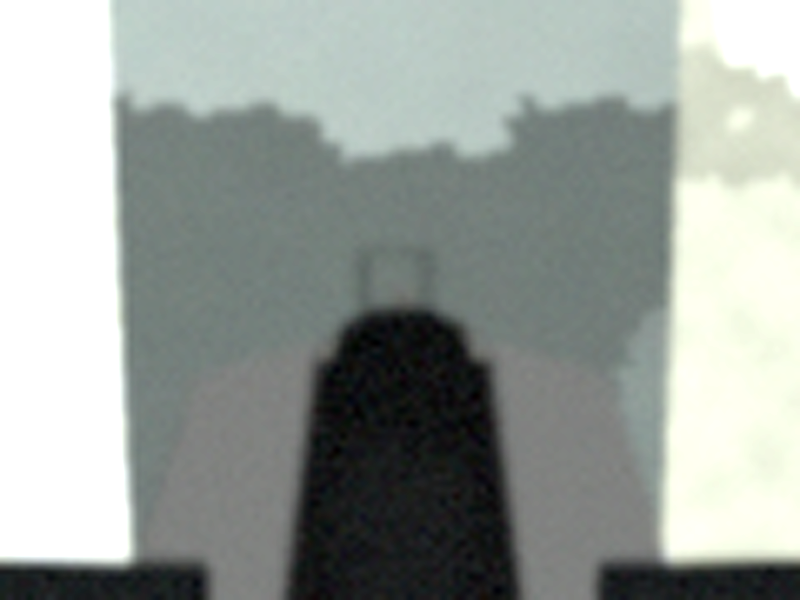

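The slot mouth is at x 360–432 (centre 396, top edge row 248), and the handle's axis is about 1 mm to the right of it. I'll shift tool y by -1.2 mm and lower gently.

```bash
python3 -m handwheel '[{"xyz":[-0.008,-0.02,0],"delta_rot":[0,0,0]},{"xyz":[0,0,0],"delta_rot":[0,0,0]},{"xyz":[0,0,0.06],"delta_rot":[0,0,0]},{"xyz":[0,0,0.06],"delta_rot":[0,0,0]},{"xyz":[0,0,0.03],"delta_rot":[0,0,0]}]'>/dev/null; python3 m.py; for i in 1 2 3 4; do python3 -m handwheel '[{"xyz":[0,0,0.03],"delta_rot":[0,0,0]},{"xyz":[0,0,0.03],"delta_rot":[0,0,0]}]' >/dev/null; python3 m.py; done
```

```text
yaw -11.52 p [ 0.5504 -0.247   0.0704] F [-0.1  0.6 -0.9] M [0.018 0.06  0.07 ] t 33.0 tau7 0.0
yaw -11.52 p [ 0.5506 -0.2471  0.0672] F [-0.4  0.  -0.3] M [ 0.057 -0.003  0.036] t 33.25 tau7 0.001
yaw -11.52 p [ 0.5506 -0.2471  0.0636] F [0.3 0.6 0. ] M [ 0.016 -0.008 -0.001] t 33.5 tau7 0.001
yaw -11.52 p [ 0.5506 -0.2471  0.06  ] F [-1.1  0.7 -0.9] M [0.057 0.013 0.04 ] t 33.75 tau7 0.001
yaw -11.52 p [ 0.5506 -0.2471  0.0563] F [ 0.1  0.2 -1. ] M [ 0.052 -0.01  -0.024] t 34.0 tau7 0.001
```

```bash
for i in 1 2 3 4 5 6; do python3 -m handwheel '[{"xyz":[0,0,0.015],"delta_rot":[0,0,0]},{"xyz":[0,0,0],"delta_rot":[0,0,0]}]' >/dev/null; python3 m.py; done
```

```text
yaw -11.52 p [ 0.5505 -0.247   0.0555] F [ 0.2 -0.2 -0.1] M [ 0.05  -0.028 -0.074] t 34.25 tau7 -0.0
yaw -11.52 p [ 0.5506 -0.247   0.0546] F [-0.4 -0.2 -1.1] M [ 0.081  0.014 -0.066] t 34.5 tau7 -0.0
yaw -11.52 p [ 0.5505 -0.2471  0.0537] F [ 0.  -0.2 -0.8] M [0.012 0.027 0.001] t 34.75 tau7 -0.0
yaw -11.52 p [ 0.5505 -0.247   0.0528] F [-0.3 -0.3 -1. ] M [-0.002 -0.014 -0.013] t 35.0 tau7 -0.0
yaw -11.52 p [ 0.5507 -0.2471  0.0524] F [-2.1  2.1  6.2] M [0.317 0.647 0.016] t 35.25 tau7 -0.0
yaw -11.52 p [ 0.5507 -0.2471  0.0523] F [-7.2  3.8 21.4] M [0.937 1.985 0.019] t 35.5 tau7 -0.001
```

The collar seated at exactly the original height. I'll relieve the pressure, open, and retreat straight up.

```bash
python3 -m handwheel '[{"xyz":[0,0,-0.017],"delta_rot":[0,0,0]},{"xyz":[0,0,0],"delta_rot":[0,0,0]}]'; python3 -m handwheel '[{"xyz":[0,0,0],"delta_rot":[0,0,0]},{"xyz":[0,0,0],"delta_rot":[0,0,0]},{"xyz":[0,0,0],"delta_rot":[0,0,0]},{"xyz":[0,0,0],"delta_rot":[0,0,0]}]' -0.2; python3 -m handwheel '[{"xyz":[0,0,-0.1],"delta_rot":[0,0,0]},{"xyz":[0,0,-0.2],"delta_rot":[0,0,0]},{"xyz":[0,0,-0.4],"delta_rot":[0,0,0]},{"xyz":[0,0,-0.5],"delta_rot":[0,0,0]},{"xyz":[0,0,-0.5],"delta_rot":[0,0,0]},{"xyz":[0,0,-0.5],"delta_rot":[0,0,0]},{"xyz":[0,0,-0.3],"delta_rot":[0,0,0]},{"xyz":[0,0,0],"delta_rot":[0,0,0]},{"xyz":[0,0,0],"delta_rot":[0,0,0]}]'
python3 - <<'E'
from h import *
s=sense();w=get_image("wrist")[:,:,::-1];t=get_image("scene")[:,:,::-1]
a=cv2.resize(w[80:230,170:345],(400,343),interpolation=2);b=cv2.resize(t[200:345,220:390],(400,343),interpolation=2)
cv2.imwrite("pics/fin.png",np.clip(np.hstack([a,b])*1.5,0,255).astype(np.uint8))
E
```

```text
t: 35.75
tcp_pos: [0.5507, -0.2471, 0.0524]
tool_rot: [[0.98, -0.2, 0.0], [-0.2, -0.98, -0.0], [0.0, 0.0, -1.0]]
contact_force: [-1.8, 1.0, 5.9]
grip_width: 0.0135
finger_force: 40.0
t: 36.25
tcp_pos: [0.5505, -0.2471, 0.052]
tool_rot: [[0.98, -0.2, -0.0], [-0.2, -0.98, 0.0], [-0.0, -0.0, -1.0]]
contact_force: [-0.1, -0.1, 0.1]
grip_width: 0.0372
finger_force: 0.0
t: 37.38
tcp_pos: [0.5502, -0.2469, 0.2011]
tool_rot: [[0.98, -0.2, -0.001], [-0.2, -0.98, 0.001], [-0.001, -0.0, -1.0]]
contact_force: [-0.1, -0.3, 0.1]
grip_width: 0.0377
finger_force: 0.0
```

View pics/fin.png

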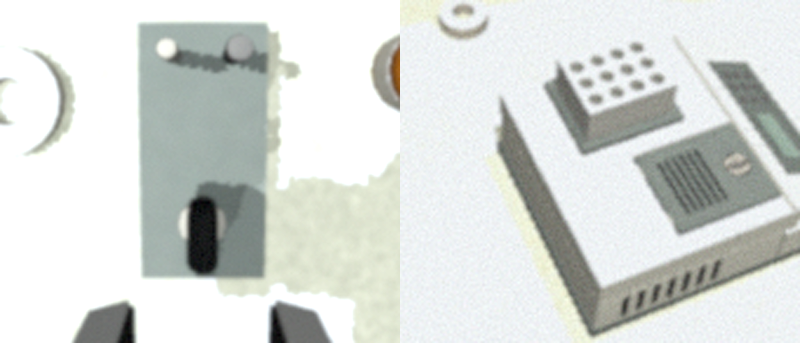

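The key stands upright in its slot at (202,235), as it was at the start. The hatch at (705,180) lies shut with the lock turned. I'm handing in.

```bash
python3 -c "
from cell import *
print(sign_off())"
```

```text
the job is handed in; nothing more can be done
None
```

I pressed the hatch down and turned its cam lock clockwise to about 1.55 rad, where it met its stop at about 0.15 N m. The hatch stayed shut when released, the key is back upright in its stand slot down to its collar, and the job was handed in after about 37 s.

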